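# Mesh the sample carousel with its drive pinion

## Robot

A 7-joint arm with a two-finger parallel gripper is mounted at the origin on a cart in front of the work surface, level with it; the furniture and walls round the work are solid. World frame = base frame: x ahead of the robot, y to its left, z up, the work surface at z = 0. Lengths are in m, angles in rad, forces in N, time in s.
With the tool pointing down it reaches from about 0.425 to 0.875 m from the base axis. Payload 4.7 kg.
Tool frame: the origin (TCP) lies midway between the tips of the shut fingers; the grasp point (between the pads) lies 19 mm behind it; z points along the fingers, y is the line along which they close (so a half turn about z gives the same grasp; the last joint's range is limited). The gripper opens to 87 mm and grips with 3 to 60 N. Pads are 19 mm wide; open, the fingers measure 117 mm over their backs; the gripper's body (75 mm by 190 mm) begins 51 mm behind the grasp point.
Start: joints at [-1.114, 0.321, -0.07, 1.45, 0.023, 1.371, -0.057], TCP at [0.279, 0.587, 0.223] pointing down, gripper open.
Joint ranges: [-2.86, 2.86], [-0.3, 2.09], [-1.38, 1.24], [0.06, 2.45], [-1.56, 4.7], [0.09, 2.05], [-2.69, 2.69]. Speed limits (rad/s): [2.57, 2.57, 3.14, 3.14, 3.14, 3.14, 3.14].

## Interface

Orientations are given as a unit quaternion [w, x, y, z].
In Python, from workcell import r gives the robot as it stands.
- The arm moves only by the tool step_arm, never from a script. Its argument "motion" is a list of rows, each an object of numbers: "grip": the opening, from 0 (shut) to 1 (fully open); "tx", "ty", "tz": the shift along the tool's x, y, z in units of 30 mm (1.0 is 30 mm); "ax", "ay", "az": the turn, a rotation vector about the tool's x, y, z in units of 5 degrees (1.0 is 5 degrees). A call has 1 to 12 rows; each row is the pose to reach, as a shift and turn from the pose commanded when the call began, along the tool's axes at that moment; what a row does not reach only later rows make up. A row lasts 1/10 s, in which the tool goes at most 50 mm and 8.59 degrees, less where a joint would pass 70% of its speed; a pose out of reach is approached as far as the arm can. A call with a gripper value outside its range is refused whole. The fingers move at their own pace and stop on an object; "squeeze" is the grip in N (left out, the last holds). Time passes only in rows, so rows that repeat a pose let the fingers close. It gives the time, the measured TCP pose, the force, the opening and the grip force at its end, in the units of the state.
- r.read_state(): the state, without advancing time (a new reading comes with each control period).
- r.get_image(name): name is "scene" or "side" or "wrist"; returns the picture (384x512x3 uint8, red, green, blue); there is no depth.
- r.camera_info(name): a dict with "vfov" (degrees; the focal length in pixels is half the picture's height over the tangent of half this angle, whatever the lens; pixels are square), "cx", "cy" (the principal point, pixels), "eye" and "orientation" of the camera in the world. Camera axes: x right, y down, z forward; pixel columns grow to the right and rows downward; lengths in m; the calibration is good to about 2 mm. A picture is of the moment at which its call begins: read the wrist's pose just before it. camera_info takes no time and is no camera call; for the wrist camera it gives the pose at the moment of the call.
- r.close_job(): hands the job in; it is judged then, once.
Trained networks look in the newest picture that a camera, given by its name, has taken for a name from the list of things; names that differ only in an ending like _2 or _b are one class to them, and where a whole thing is asked for, a point or a joint stands for the part that bears it (a point fixed in the world has none). Each returns a list of dicts, best first, with "confidence" (0 to 1); they miss things now and then, are a little off and sometimes report something else, mostly with a low value. They report only what shows in the picture. A call takes as long as a camera call.
- r.trace(camera, label): "region" (384x512 bool, what is visible of it) and "rect" ([centre column, centre row, width, height] in pixels, round what is visible of it).
The state is a dict: "time_s": time; "q": joint angles; "joint_velocities": joint speeds; "tau": joint torques, N m; "tcp_pos": TCP position; "ee_rot": TCP orientation; "contact_force": force on the tool from outside, world axes, zero at the start; "wrist_torque": the same for the moment, N m; "gripper_width": finger opening in m; "gripper_force": force on a finger pad.
Only numpy, scipy, OpenCV 4.12 (cv2) and the standard library are available. Lean on these libraries where they do the work, as an engineer would, in place of code of your own. Each camera call takes 0.05 s, during which the arm holds its last target. There are 200 camera calls.

## Task

Draw the blue toothed carousel out of the low parking bay by its yellow tab until it lies completely in front of the bay, and let go of it there on the bench. Then take it again by its square white hub and lower it gently over the spindle of the drive unit, rocking it a little about its axis until its teeth drop in between those of the fixed brass pinion, so that it sits flat and fully home, released. Do not force the teeth, and leave the other things on the bench where they stand.

Things in the scene. Friction and masses are not known exactly. Their poses are not given: they have to be found in the camera images.
- carousel: Blue toothed disc, 128 mm over the tooth tips, 14 mm thick, about 0.35 kg; 24 equal teeth, pitch radius 60, root 54 mm, one centred on its +x axis. Origin: centre of its flat underside, z up. Square white hub in the middle of its top, yellow tab on its -x side. A blind bore 20 x 20 mm, 36 mm deep, in its underside takes the spindle. Starts flat on the bench, hub under the bay's roof, tab outside.
- hub_top (a point): Centre of the top of the carousel's white hub, 44 mm above the underside. The hub is 40 x 40 mm, sides along the carousel's x and y, 30 mm high above the disc. Grasp it across its y faces (the tab stands 22 mm from its -x face).
- tab_top (a point): Top of the carousel's yellow tab, 41 mm above the underside, 52 mm from the axis. The tab is 20 mm long radially, 12 mm wide (along the carousel's y) and stands 27 mm above the disc; pinch it across its width. The carousel slides on the bench when pulled by it.
- bay: Aluminium parking bay, fixed: roof (underside 52, top 59 mm above the bench) on side walls 164 mm apart, closed at the back, open to its own -x. Origin: on the bench at the centre of the parked carousel (within 6 mm). The roof's front edge is 15 mm in front (-x) of the origin. The carousel is fully in front of it once drawn 80 mm along the bay's -x; 95 to 120 mm gives a gripper room at the hub.
- drive: Drive unit, fixed: white base 222 x 140 mm, top 30 mm above the bench; grey motor housing, 62 mm high, 116 to 150 mm from the origin along +x. Origin: on the bench, on the axis of the upright spindle; z up, x from the spindle towards the pinion. The spindle is 17.6 mm thick, tapers to 9 mm over its top 12 mm and ends 62 mm above the bench.
- seat (a point): Centre of the steel shoulder (60 mm across) round the foot of the spindle, 34 mm above the bench: the carousel's underside rests on it when fully home.
- pinion: Brass pinion, fixed, does not turn: 10 equal teeth, one centred on its own +x axis, pitch radius 25 mm, 58 mm over the tips; teeth point differently at each start. Origin on its axis, 30 mm above the bench, 85.5 mm from the spindle along the drive's +x. Tooth tops 46 mm above the bench: an unmeshed carousel lies 12 mm too high. Meshed play: about 0.03 rad of carousel turn either way.
- cup: Sample cup with red lid, 51 mm across, 64 mm high, bystander. Origin at the underside.
- glass_beaker: Clear beaker, 64 mm across, 76 mm high, bystander. Origin at the underside.
- dish: Small petri dish, 62 mm across, 14 mm high, bystander. Origin at the underside.

How it is judged:
By the outcome, as a careful person would: the job done as asked, in the order asked, and still so for the second after the job is handed in, with the robot touching nothing.
It also fails if it takes over 64 s, if anything falls off the work surface, if the arm or the gripper's body presses on something with over 40 N, if the wrist force passes 120 N, or if a joint passes its speed limit or range.

## Working session

There is one attempt and no reset: what is moved stays moved. The work goes in short steps, Python scripts to look and compute and a tool call to move; the robot and the scene stay as the last step left them, time stands still between calls to the robot, and variables do not carry over. Pictures are saved under pics/ and viewed, at most 10 in all, crops included, and the job is handed in when it is done.

Besides the shell and the picture viewer there is one more tool, called after "Call:" as a command line: name --argument value ..., lists and objects as JSON in quotes. step_arm: Moves the arm, as the interface text tells. Its arguments: {"type":"object","properties":{"motion":{"type":"array"},"squeeze":{"type":"number"}},"required":["motion"]}

```bash
mkdir -p pics; ls
python3 - <<'E'
from workcell import r
import cv2,numpy as np
s=r.read_state();print({k:np.round(v,3).tolist() for k,v in s.items()})
ims=[]
for n in ["scene","side"]:
    im=r.get_image(n);cv2.imwrite(f"pics/{n}0.png",im[:,:,::-1]);print(n,r.camera_info(n));ims.append(im)
print("wrist",r.camera_info("wrist"));im=r.get_image("wrist");cv2.imwrite("pics/wrist0.png",im[:,:,::-1])
E
```

```text
pics
{'time_s': 0.0, 'q': [-1.114, 0.322, -0.07, 1.452, 0.023, 1.371, -0.057], 'joint_velocities': [-0.0, 0.002, 0.001, 0.0, -0.0, 0.002, -0.001], 'tau': [0.0, -49.128, -0.404, -31.253, -0.064, 0.044, 0.0], 'tcp_pos': [0.278, 0.587, 0.221], 'ee_rot': [-0.0, 0.22, 0.976, -0.001], 'contact_force': [0.263, 0.56, -0.607], 'wrist_torque': [-0.038, -0.027, 0.007], 'gripper_force': 0.0, 'gripper_width': 0.087}
scene {'vfov': 52.93432599858868, 'cx': 257.6734984273237, 'cy': 193.14025803404206, 'eye': array([-0.11155625, -0.26441181,  0.85241698]), 'orientation': array([-0.32224425,  0.785913  , -0.49130432,  0.19266411])}
side {'vfov': 43.937105578754895, 'cx': 246.8113271977102, 'cy': 190.60496223771392, 'eye': array([ 0.20679699, -0.99784449,  0.5519521 ]), 'orientation': array([-0.53768084,  0.82524938, -0.14959285,  0.08651445])}
wrist {'vfov': 68.56613750615556, 'cx': 253.32348630536194, 'cy': 189.05668558302153, 'eye': array([0.20494148, 0.62124441, 0.38271844]), 'orientation': array([0.12521544, 0.83565463, 0.52904282, 0.07820569])}
```

View pics/scene0.png

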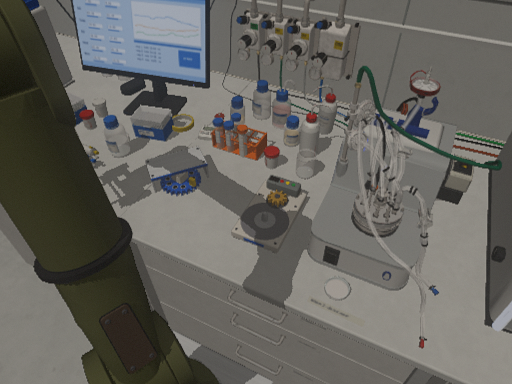

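View pics/side0.png

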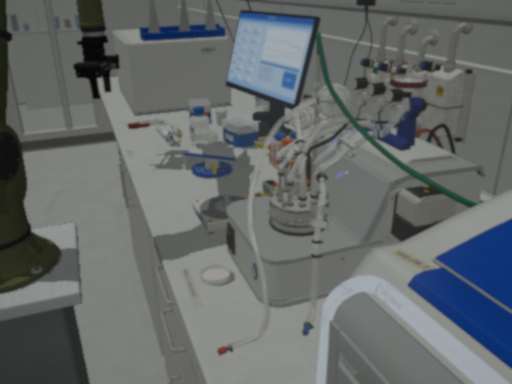

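The scene picture shows the bay with the carousel near (180,172), the drive's spindle at (265,215), and the pinion at (277,198). The cup is at (271,157), the beaker at (305,165), and the dish at (337,288). The side view shows the carousel at (212,168), with the drive mostly hidden.

```bash
cat > h.py <<'E'
from workcell import r
import cv2,numpy as np
from scipy.spatial.transform import Rotation as R
def rot(q): return R.from_quat([q[1],q[2],q[3],q[0]])
def cam(n):
    c=r.camera_info(n); f=192/np.tan(np.radians(c['vfov']/2)); return c,f,rot(c['orientation']).as_matrix()
def ray(C,uv):
    c,f,M=C; d=M@np.array([(uv[0]-c['cx'])/f,(uv[1]-c['cy'])/f,1]); return np.array(c['eye']),d
def atz(C,uv,z):
    e,d=ray(C,uv); return e+d*(z-e[2])/d[2]
def proj(C,P):
    c,f,M=C; p=(np.atleast_2d(P)-c['eye'])@M; return p[:,:2]/p[:,2:]*f+[c['cx'],c['cy']]
def tri(obs):
    A=np.zeros((3,3));b=np.zeros(3)
    for C,uv in obs:
        e,d=ray(C,uv);d/=np.linalg.norm(d);P=np.eye(3)-np.outer(d,d);A+=P;b+=P@e
    return np.linalg.solve(A,b)
E
python3 - <<'E'
from h import *
for n in ["scene","side","wrist"]:
    C=cam(n); r.get_image(n)
    for l in ["carousel","hub_top","tab_top","bay","drive","pinion","cup","glass_beaker","dish"]:
        t=r.trace(n,l)
        if t and t[0]['confidence']>.3:
            k=t[0]['rect'];print(n,l,round(t[0]['confidence'],2),np.round(k),atz(C,k[:2],.03).round(3))
s=r.read_state();print(s['time_s'])
w=cam('wrist');T=rot(s['ee_rot']).as_matrix();print(T.T@(w[0]['eye']-s['tcp_pos']),T.T@w[2])
E
```

```text
scene carousel 0.79 [181. 182.  41.  26.] [0.54  0.332 0.03 ]
scene hub_top 0.87 [180. 183.  43.  24.] [0.535 0.332 0.03 ]
scene tab_top 0.82 [181. 183.  44.  24.] [0.535 0.329 0.03 ]
scene bay 0.55 [176. 166.  58.  28.] [0.595 0.389 0.03 ]
scene drive 0.94 [270. 214.  74.  81.] [0.54  0.032 0.03 ]
scene pinion 0.7 [277. 199.  17.  13.] [0.602 0.038 0.03 ]
scene cup 0.63 [273. 159.  16.  22.] [0.758 0.122 0.03 ]
scene glass_beaker 0.91 [305. 163.  23.  30.] [0.784 0.02  0.03 ]
scene dish 0.92 [337. 289.  29.  26.] [ 0.395 -0.213  0.03 ]
side carousel 0.85 [210. 168.  43.  21.] [0.549 0.307 0.03 ]
side hub_top 0.69 [213. 166.  39.  22.] [0.564 0.319 0.03 ]
side tab_top 0.76 [212. 164.  42.  21.] [0.566 0.336 0.03 ]
side bay 0.63 [216. 160.  67.  28.] [0.586 0.366 0.03 ]
side drive 0.6 [234. 207.  86.  57.] [0.532 0.025 0.03 ]
side dish 0.74 [214. 275.  31.  25.] [ 0.401 -0.244  0.03 ]
1.65
[ 0.08103214 -0.00065311 -0.16113007] [[ 5.10689972e-04 -9.56427539e-01 -2.91969352e-01]
 [ 9.99999864e-01  5.18031462e-04  5.21641952e-05]
 [ 1.01358038e-04 -2.91969340e-01  9.56427673e-01]]
```

View pics/wrist0.png

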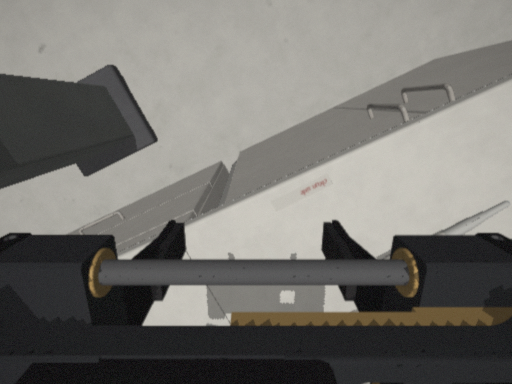

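The first wrist picture shows only the bench edge, so the arm has to move over the work. I'll carry it above the bay and drive area.

Call:
step_arm --motion '[{"tx": -11, "ty": -6.5, "tz": -1, "grip": 1}, {"tx": -11, "ty": -6.5, "tz": -1, "grip": 1}, {"tx": -11, "ty": -6.5, "tz": -1, "grip": 1}, {"tx": -11, "ty": -6.5, "tz": -1, "grip": 1}, {"tx": -11, "ty": -6.5, "tz": -1, "grip": 1}, {"tx": -11, "ty": -6.5, "tz": -1, "grip": 1}, {"tx": -11, "ty": -6.5, "tz": -1, "grip": 1}, {"tx": -11, "ty": -6.5, "tz": -1, "grip": 1}, {"tx": -11, "ty": -6.5, "tz": -1, "grip": 1}, {"tx": -11, "ty": -6.5, "tz": -1, "grip": 1}, {"tx": -11, "ty": -6.5, "tz": -1, "grip": 1}]'

```text
invalid input
```

Run:
```python
from h import *
s=r.read_state();print(s['time_s'],s['tcp_pos'],s['ee_rot'],s['q'])
im=r.get_image("wrist");cv2.imwrite("pics/w1.png",cv2.resize(im[:,:,::-1],(768,576),interpolation=cv2.INTER_CUBIC));np.save('w1.npy',im)
C=cam("wrist");import pickle;pickle.dump(C,open('w1.pkl','wb'))
for l in ["carousel","tab_top","bay","drive","pinion"]:
    for t in r.trace("wrist",l)[:1]:
        k=t['rect'];print(l,round(t['confidence'],2),np.round(k),atz(C,k[:2],.03).round(3))
```

```text
1.65 [0.27852815 0.58734135 0.2226084 ] [1.28696131e-05 2.19594540e-01 9.75591223e-01 5.67177896e-05] [-1.11390169  0.32099839 -0.07009765  1.45045851  0.02255645  1.37080457
 -0.05691028]
```

View pics/w1.png

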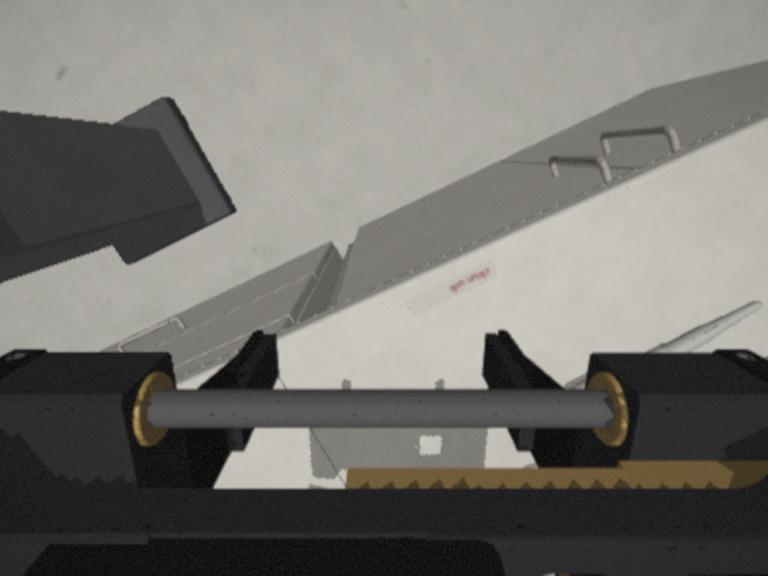

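The move was refused and the view is the same as before. I'll try a single row with every key given.

Call:
step_arm --motion '[{"grip": 1.0, "tx": -1.6, "ty": -0.9, "tz": -0.2, "ax": 0.0, "ay": 0.0, "az": 0.0}]'

```text
time_s: 2.05
tcp_pos: [0.3002, 0.5515, 0.2265]
ee_rot: [-0.003, 0.214, 0.977, 0.0]
contact_force: [0.3, -0.2, 0.6]
gripper_width: 0.0869
gripper_force: 0.0
```

Call:
step_arm --motion '[{"grip": 1.0, "tx": -9.4, "ty": -5.6, "tz": -0.8, "ax": 0, "ay": 0, "az": 0}, {"grip": 1.0, "tx": -9.4, "ty": -5.6, "tz": -0.8, "ax": 0, "ay": 0, "az": 0}, {"grip": 1.0, "tx": -9.4, "ty": -5.6, "tz": -0.8, "ax": 0, "ay": 0, "az": 0}, {"grip": 1.0, "tx": -9.4, "ty": -5.6, "tz": -0.8, "ax": 0, "ay": 0, "az": 0}, {"grip": 1.0, "tx": -9.4, "ty": -5.6, "tz": -0.8, "ax": 0, "ay": 0, "az": 0}, {"grip": 1.0, "tx": -9.4, "ty": -5.6, "tz": -0.8, "ax": 0, "ay": 0, "az": 0}, {"grip": 1.0, "tx": -9.4, "ty": -5.6, "tz": -0.8, "ax": 0, "ay": 0, "az": 0}, {"grip": 1.0, "tx": -9.4, "ty": -5.6, "tz": -0.8, "ax": 0, "ay": 0, "az": 0}]'

```text
time_s: 2.85
tcp_pos: [0.4937, 0.2683, 0.2528]
ee_rot: [0.001, 0.224, 0.975, -0.0]
contact_force: [-0.3, 0.2, 0.3]
gripper_width: 0.0867
gripper_force: 0.0
```

```bash
cat > look.py <<'E'
from h import *
import pickle
def look(tag,labels=(),view=True,settle=None):
    s=r.read_state();print(s['time_s'],s['tcp_pos'].round(4),s['ee_rot'].round(4),np.abs(s['joint_velocities']).max().round(3),'F',s['contact_force'].round(1))
    C=cam("wrist");im=r.get_image("wrist");np.save(tag+'.npy',im);pickle.dump(C,open(tag+'.pkl','wb'))
    if view: cv2.imwrite(f"pics/{tag}.png",cv2.resize(im[:,:,::-1],(768,576),interpolation=cv2.INTER_CUBIC))
    for l in labels:
        for t in r.trace("wrist",l)[:1]:
            k=t['rect'];print(l,round(t['confidence'],2),np.round(k),atz(C,k[:2],.03).round(3))
    return C,im
E
python3 -c "
from look import *
look('w1',['bay','drive','pinion','hub_top','tab_top'])"
```

```text
2.85 [0.4937 0.2683 0.2528] [ 1.400e-03  2.243e-01  9.745e-01 -4.000e-04] 0.079 F [-0.3  0.2  0.3]
bay 0.8 [359. 186. 124. 139.] [0.589 0.389 0.03 ]
drive 0.78 [133. 251. 151. 150.] [0.535 0.043 0.03 ]
hub_top 0.93 [312. 175.  50.  80.] [0.544 0.334 0.03 ]
tab_top 0.91 [313. 174.  53.  80.] [0.543 0.337 0.03 ]
```

View pics/w1.png

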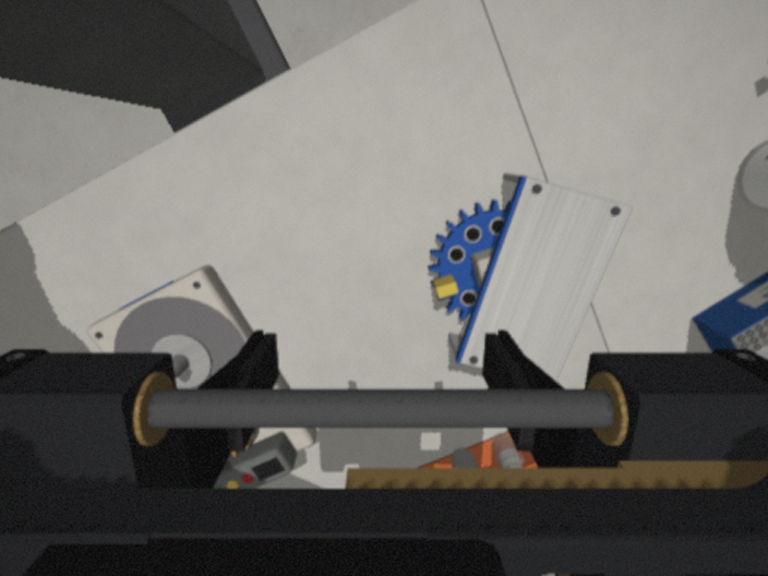

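The view shows the tab at about (445,288), with the disc's teeth sticking out in front of the roof. The roof's front edge runs from (523,178) to (458,360), the spindle is at about (182,365), and the pinion is hidden by the left finger. Next I'll measure the carousel pose against the roof edge.

```bash
cat > fit.py <<'E'
from h import *
import pickle
from scipy.optimize import minimize
def rectify(im,C,z,c,half=.1,s=.0005):
    n=int(2*half/s); P=np.array([[c[0]+a*half,c[1]+b*half,z] for a,b in((-1,-1),(1,-1),(1,1),(-1,1))])
    H=cv2.getPerspectiveTransform(proj(C,P).astype(np.float32),np.float32([[0,0],[n,0],[n,n],[0,n]]))
    return cv2.warpPerspective(im,H,(n,n),flags=cv2.INTER_LINEAR)
def gear(cx,cy,th,n=24,rt=.064,rr=.054):
    a=th+np.arange(n)*2*np.pi/n; p=2*np.pi/n; out=[]
    for t in a:
        for f,q in((-.5,rr),(-.36,rr),(-.14,rt),(.14,rt),(.36,rr)): out.append((cx+q*np.cos(t+f*p),cy+q*np.sin(t+f*p)))
    return np.array(out)
E
python3 - <<'E'
from fit import *
im=np.load('w1.npy');C=pickle.load(open('w1.pkl','rb'))
f1,f2=[atz(C,np.array(p)/1.5,.059) for p in((523,178),(458,360))];b1=atz(C,np.array((632,207))/1.5,.059)
print('roof front',f1,f2,'back',b1,np.linalg.norm(f1-f2),np.linalg.norm(b1-f1))
hsv=cv2.cvtColor(im,cv2.COLOR_RGB2HSV)
yel=((hsv[...,0]>18)&(hsv[...,0]<35)&(hsv[...,1]>120)&(hsv[...,2]>90)).astype(np.uint8)
yel[:,:260]=0;yel[:,330:]=0;yel[:160]=0;yel[215:]=0
uv=np.argwhere(yel)[:,::-1].mean(0);print('yellow',uv,yel.sum(),atz(C,uv,.041))
c0=np.array([.555,.345])
rc=rectify(im,C,.014,c0);h2=cv2.cvtColor(rc,cv2.COLOR_RGB2HSV)
bl=((h2[...,0]>100)&(h2[...,0]<130)&(h2[...,1]>110)).astype(np.uint8)
# rectified view incl. yellow at z=.041
cv2.imwrite('pics/rc.png',np.hstack([rc[:,:,::-1],rectify(im,C,.041,c0)[:,:,::-1]]))
E
```

```text
roof front [0.48834864 0.3997931  0.059     ] [0.61714074 0.28829105 0.059     ] back [0.55006285 0.47324083 0.059     ] 0.17035290040313178 0.09593337879538283
yellow [296.46153846 190.98076923] 156 [0.55214249 0.30568662 0.041     ]
```

View pics/rc.png

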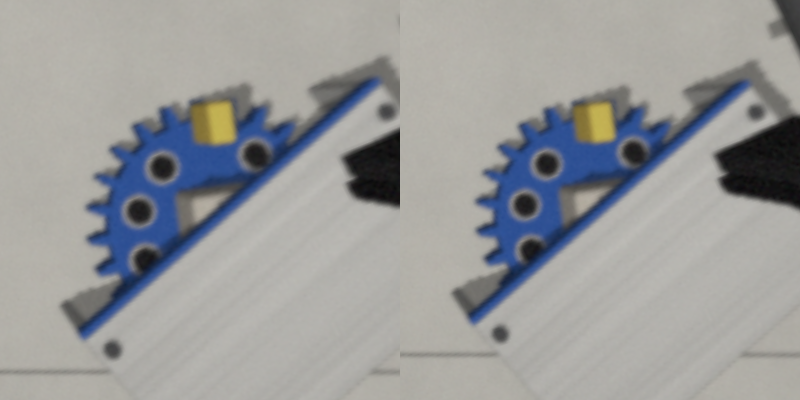

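The rectified view has columns as world x and rows as world y. The tab top covers columns 188–215 and rows 103–143 in the right half, so the tab points roughly along world −y, about 40° away from the bay's own −x. I'll fit the gear to get a precise pose.

```bash
cat >> fit.py <<'E'
def fitgear(rc,c0,half,valid,x0,s=.0005):
    h=cv2.cvtColor(rc,cv2.COLOR_RGB2HSV); bl=((h[...,0]>100)&(h[...,0]<130)&(h[...,1]>110)).astype(np.uint8)
    n=rc.shape[0]
    def cost(p,full=False):
        m=np.zeros((n,n),np.uint8); g=(gear(*p)-(np.array(c0)-half))/s
        cv2.fillPoly(m,[np.round(g*16).astype(np.int32)],1,shift=4)
        # outer annulus only (r>.05): holes/hub/tab inside ignored
        yy,xx=np.mgrid[:n,:n]; rr=np.hypot((xx*s+c0[0]-half-p[0]),(yy*s+c0[1]-half-p[1]))
        w=valid&(rr>.050)&(rr<.070)
        return (m!=bl)[w].mean()
    best=None
    for th in x0[2]+np.linspace(-.13,.13,9):
        q=minimize(cost,[x0[0],x0[1],th],method='Nelder-Mead',options=dict(initial_simplex=np.array([[x0[0],x0[1],th],[x0[0]+.006,x0[1],th],[x0[0],x0[1]+.006,th],[x0[0],x0[1],th+.04]]),xatol=1e-5,fatol=1e-6))
        if best is None or q.fun<best.fun: best=q
    return best
E
python3 - <<'E'
from fit import *
im=np.load('w1.npy');C=pickle.load(open('w1.pkl','rb'));c0=np.array([.555,.345])
rc=rectify(im,C,.014,c0)
n=400;yy,xx=np.mgrid[:n,:n]
# roof edge in rc: (80,325)-(375,78); valid = upper-left side by >12 px
d=np.array([295,-247])/np.hypot(295,247); side=(xx-80)*(-d[1])+(yy-325)*d[0]
valid=(side<-12)
valid&=~((xx>180)&(xx<245)&(yy<150))
b=fitgear(rc,c0,.1,valid,[.5555,.355,np.pi/2]);print(b.x,np.degrees(b.x[2]),b.fun)
c=b.x[:2];t=np.array([.5555,.3065]);v=t-c;print(np.linalg.norm(v),np.degrees(np.arctan2(v[1],v[0])))
f1,f2=[atz(C,np.array(p)/1.5,.055)[:2] for p in((520,178),(455,360))]
nn=np.array([-.655,-.756])
print('tab front dist',(t-f1)@nn,'centre',(c-f1)@nn)
e=(f2-f1)/np.linalg.norm(f2-f1);print('edge ang',np.degrees(np.arctan2(e[1],e[0])),f1,f2)
E
```

```text
[0.56302553 0.35710228 1.68831689] 96.73343244834925 0.09930004666355577
0.05115881396862588 -98.45898747168089
tab front dist 0.02548110213124444 centre -0.017703445584845844
edge ang -40.996328547608215 [0.4880378  0.39865455] [0.61813031 0.28558149]
```

The fit gives a disc centre of (0.563, 0.357) and a carousel +x heading of about 81.7°. The tab top is at about (0.5555, 0.3065), 25 mm in front of the roof edge. I'll move above the tab, turn to match it and part-close the fingers so they clear the roof.

Call:
step_arm --motion '[{"grip": 0.28, "tx": -1.35, "ty": 1.9, "tz": 3.7, "ax": 0, "ay": 0, "az": 14.5}, {"grip": 0.28, "tx": -1.35, "ty": 1.9, "tz": 3.7, "ax": 0, "ay": 0, "az": 14.5}, {"grip": 0.28, "tx": -1.35, "ty": 1.9, "tz": 3.7, "ax": 0, "ay": 0, "az": 14.5}, {"grip": 0.28, "tx": -1.35, "ty": 1.9, "tz": 3.7, "ax": 0, "ay": 0, "az": 14.5}, {"grip": 0.28, "tx": -1.35, "ty": 1.9, "tz": 3.7, "ax": 0, "ay": 0, "az": 14.5}, {"grip": 0.28, "tx": -1.35, "ty": 1.9, "tz": 3.7, "ax": 0, "ay": 0, "az": 14.5}, {"grip": 0.28, "tx": -1.35, "ty": 1.9, "tz": 3.7, "ax": 0, "ay": 0, "az": 14.5}, {"grip": 0.28, "tx": -1.35, "ty": 1.9, "tz": 3.7, "ax": 0, "ay": 0, "az": 14.5}, {"grip": 0.28, "tx": -1.35, "ty": 1.9, "tz": 3.7, "ax": 0, "ay": 0, "az": 14.5}, {"grip": 0.28, "tx": -1.35, "ty": 1.9, "tz": 3.7, "ax": 0, "ay": 0, "az": 14.5}, {"grip": 0.28, "tx": -1.35, "ty": 1.9, "tz": 3.7, "ax": 0, "ay": 0, "az": 14.5}]'

```text
time_s: 4.25
tcp_pos: [0.5504, 0.3093, 0.1408]
ee_rot: [-0.0, 0.753, 0.658, -0.0]
contact_force: [0.3, -0.5, -0.2]
gripper_width: 0.025
gripper_force: 0.0
```

Run:
```python
from look import *
from fit import *
C,im=look('w2')
s=r.read_state();print(s['q'].round(3))
m=cam('wrist')
hsv=cv2.cvtColor(im,cv2.COLOR_RGB2HSV)
yel=((hsv[...,0]>18)&(hsv[...,0]<35)&(hsv[...,1]>120)&(hsv[...,2]>120)).astype(np.uint8)
n,l,st,ce=cv2.connectedComponentsWithStats(yel)
for i in range(1,n):
    if st[i,4]>40: print(st[i],ce[i])
```

```text
4.25 [0.5504 0.3093 0.1408] [-1.000e-04  7.528e-01  6.582e-01 -1.000e-04] 0.006 F [ 0.3 -0.5 -0.2]
[-0.816  0.337  0.325  1.616 -0.113  1.207 -0.603]
[256 181  12  20 218] [261.35321101 190.76605505]
[308 259   4  34  83] [309.42168675 276.3373494 ]
```

View pics/w2.png

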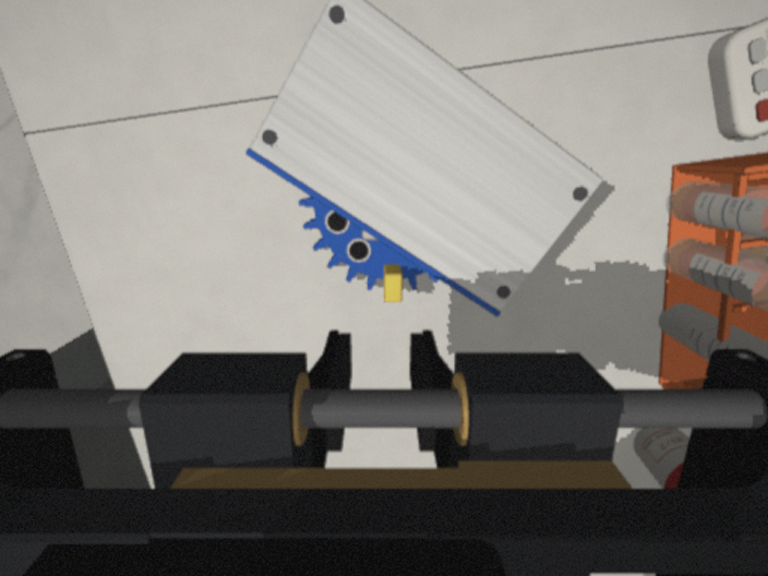

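The tab shows upright at (393,285), in line with the gripper and slightly right of its centre. I'll triangulate it against the first view.

Run:
```python
from fit import *
C1=pickle.load(open('w1.pkl','rb'));C2=pickle.load(open('w2.pkl','rb'))
u1=proj(C1,[.5555,.3065,.041])[0];u2=(261.4,191)
print(u1,tri([(C1,u1),(C2,u2)]),atz(C2,u2,.041),atz(C2,(261.4,181),.041),atz(C2,(261.4,200.5),.041))
im=np.load('w2.npy');cv2.imwrite('pics/tabzoom.png',cv2.resize(im[160:215,190:330,::-1],None,fx=5,fy=5,interpolation=cv2.INTER_CUBIC))
e=[atz(C2,np.array(p)/1.5,.055) for p in((247,151),(498,315))];d=(e[1]-e[0])[:2];print(e,np.degrees(np.arctan2(d[1],d[0])))
s=r.read_state();T=rot(s['ee_rot']).as_matrix();print(np.degrees(np.arctan2(T[1,0],T[0,0])))
tgt=tri([(C1,u1),(C2,u2)]);tgt=np.array([tgt[0],tgt[1]-.005,.019]);print(T.T@(tgt-s['tcp_pos'])/.03)
```

```text
[297.95566563 192.8084391 ] [0.55690596 0.30616882 0.03808131] [0.55724899 0.30669607 0.041     ] [0.55850424 0.31668412 0.041     ] [0.55603092 0.29700389 0.041     ]
[array([0.48706782, 0.40045609, 0.055     ]), array([0.62074035, 0.28378394, 0.055     ])] -41.115129178919624
82.29239977721673
[-0.23117495  0.24460481  4.06186817]
```

View pics/tabzoom.png

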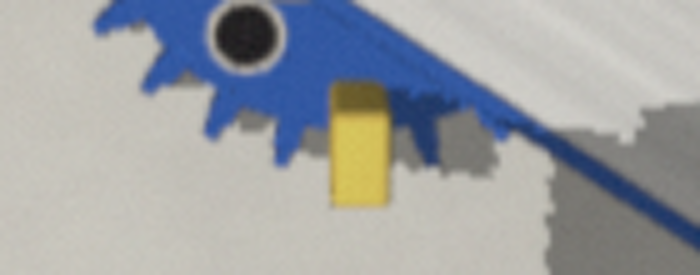

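The tab is straight between the fingers, and its triangulated height is 38 mm against the stated 41. Next I'll descend and pinch.

Call:
step_arm --motion '[{"grip": 0.28, "tx": -0.24, "ty": 0.25, "tz": 0.6, "ax": 0, "ay": 0, "az": 0}, {"grip": 0.28, "tx": -0.24, "ty": 0.25, "tz": 1.6, "ax": 0, "ay": 0, "az": 0}, {"grip": 0.28, "tx": -0.24, "ty": 0.25, "tz": 2.6, "ax": 0, "ay": 0, "az": 0}, {"grip": 0.28, "tx": -0.24, "ty": 0.25, "tz": 3.4, "ax": 0, "ay": 0, "az": 0}, {"grip": 0.28, "tx": -0.24, "ty": 0.25, "tz": 3.9, "ax": 0, "ay": 0, "az": 0}, {"grip": 0.28, "tx": -0.24, "ty": 0.25, "tz": 4.0, "ax": 0, "ay": 0, "az": 0}, {"grip": 0.28, "tx": -0.24, "ty": 0.25, "tz": 4.0, "ax": 0, "ay": 0, "az": 0}]'

```text
time_s: 5.0
tcp_pos: [0.5577, 0.3003, 0.0211]
ee_rot: [0.0, 0.754, 0.657, 0.0]
contact_force: [0.4, -0.4, 1.6]
gripper_width: 0.0243
gripper_force: 0.0
```

Call:
step_arm --motion '[{"grip": 0.05, "tx": 0, "ty": 0, "tz": 0, "ax": 0, "ay": 0, "az": 0}, {"grip": 0.05, "tx": 0, "ty": 0, "tz": 0, "ax": 0, "ay": 0, "az": 0}, {"grip": 0.05, "tx": 0, "ty": 0, "tz": 0, "ax": 0, "ay": 0, "az": 0}, {"grip": 0.05, "tx": 0, "ty": 0, "tz": 0, "ax": 0, "ay": 0, "az": 0}]' --squeeze 20

```text
time_s: 5.4
tcp_pos: [0.5581, 0.3007, 0.0224]
ee_rot: [-0.0, 0.754, 0.657, 0.001]
contact_force: [-2.1, 0.2, 6.4]
gripper_width: 0.0117
gripper_force: 20.0
```

The tab is gripped at 11.7 mm. Now I'll draw it 105 mm along the bay's −x.

Call:
step_arm --motion '[{"grip": 0.05, "tx": -0.24, "ty": -0.16, "tz": 0, "ax": 0, "ay": 0, "az": 0}, {"grip": 0.05, "tx": -0.57, "ty": -0.37, "tz": 0, "ax": 0, "ay": 0, "az": 0}, {"grip": 0.05, "tx": -0.9, "ty": -0.59, "tz": 0, "ax": 0, "ay": 0, "az": 0}, {"grip": 0.05, "tx": -1.3, "ty": -0.85, "tz": 0, "ax": 0, "ay": 0, "az": 0}, {"grip": 0.05, "tx": -1.7, "ty": -1.11, "tz": 0, "ax": 0, "ay": 0, "az": 0}, {"grip": 0.05, "tx": -2.1, "ty": -1.37, "tz": 0, "ax": 0, "ay": 0, "az": 0}, {"grip": 0.05, "tx": -2.45, "ty": -1.6, "tz": 0, "ax": 0, "ay": 0, "az": 0}, {"grip": 0.05, "tx": -2.75, "ty": -1.79, "tz": 0, "ax": 0, "ay": 0, "az": 0}, {"grip": 0.05, "tx": -2.93, "ty": -1.91, "tz": 0, "ax": 0, "ay": 0, "az": 0}, {"grip": 0.05, "tx": -2.93, "ty": -1.91, "tz": 0, "ax": 0, "ay": 0, "az": 0}, {"grip": 0.05, "tx": -2.93, "ty": -1.91, "tz": 0, "ax": 0, "ay": 0, "az": 0}]'

```text
time_s: 6.5
tcp_pos: [0.4893, 0.2209, 0.0223]
ee_rot: [0.0, 0.754, 0.657, 0.001]
contact_force: [0.5, 1.0, 10.0]
gripper_width: 0.0119
gripper_force: 20.0
```

Call:
step_arm --motion '[{"grip": 0.3, "tx": 0, "ty": 0, "tz": 0, "ax": 0, "ay": 0, "az": 0}, {"grip": 0.3, "tx": 0, "ty": 0, "tz": 0, "ax": 0, "ay": 0, "az": 0}, {"grip": 0.3, "tx": 0, "ty": 0, "tz": 0, "ax": 0, "ay": 0, "az": 0}, {"grip": 0.3, "tx": 0, "ty": 0, "tz": -1, "ax": 0, "ay": 0, "az": 0}, {"grip": 0.5, "tx": 0, "ty": 0, "tz": -2.5, "ax": 0, "ay": 0, "az": 0}, {"grip": 0.85, "tx": 0, "ty": 0, "tz": -4, "ax": 0, "ay": 0, "az": 0}, {"grip": 0.85, "tx": 0, "ty": 0, "tz": -5, "ax": 0, "ay": 0, "az": 0}, {"grip": 0.85, "tx": 0, "ty": 0, "tz": -6, "ax": 0, "ay": 0, "az": 0}, {"grip": 0.85, "tx": 0, "ty": 0, "tz": -6, "ax": 0, "ay": 0, "az": 0}, {"grip": 0.85, "tx": 0, "ty": 0, "tz": -6, "ax": 0, "ay": 0, "az": 0}]'

```text
time_s: 7.5
tcp_pos: [0.4885, 0.2206, 0.2007]
ee_rot: [-0.0, 0.754, 0.657, -0.0]
contact_force: [0.2, -0.8, -0.2]
gripper_width: 0.0665
gripper_force: 0.0
```

Run:
```python
from look import *
from fit import *
C,im=look('w3',['hub_top','tab_top','drive','pinion'])
hsv=cv2.cvtColor(im,cv2.COLOR_RGB2HSV)
yel=((hsv[...,0]>18)&(hsv[...,0]<35)&(hsv[...,1]>120)&(hsv[...,2]>120)).astype(np.uint8)
n,l,st,ce=cv2.connectedComponentsWithStats(yel)
for i in range(1,n):
    if st[i,4]>40: print(st[i],ce[i],atz(C,ce[i],.041))
c0=np.array([.492,.278]);rc=rectify(im,C,.014,c0)
b=fitgear(rc,c0,.1,np.ones(rc.shape[:2],bool),[*c0,np.radians(82)]);print(b.x,np.degrees(b.x[2]),b.fun)
```

```text
7.5 [0.4885 0.2206 0.2007] [-0.000e+00  7.540e-01  6.569e-01 -1.000e-04] 0.034 F [ 0.2 -0.8 -0.2]
hub_top 0.63 [255. 123. 106. 114.] [0.498 0.278 0.03 ]
tab_top 0.68 [257. 122. 106. 112.] [0.5   0.278 0.03 ]
drive 0.61 [308. 272. 158.  80.] [0.542 0.073 0.03 ]
[249 161  10  17 151] [253.83443709 169.        ] [0.48911525 0.2269464  0.041     ]
[375 258   7  36 111] [378.09009009 276.81081081] [0.63141092 0.06074982 0.041     ]
[0.49621467 0.27620556 1.41929156] 81.31941616370456 0.17368089410672238
```

View pics/w3.png

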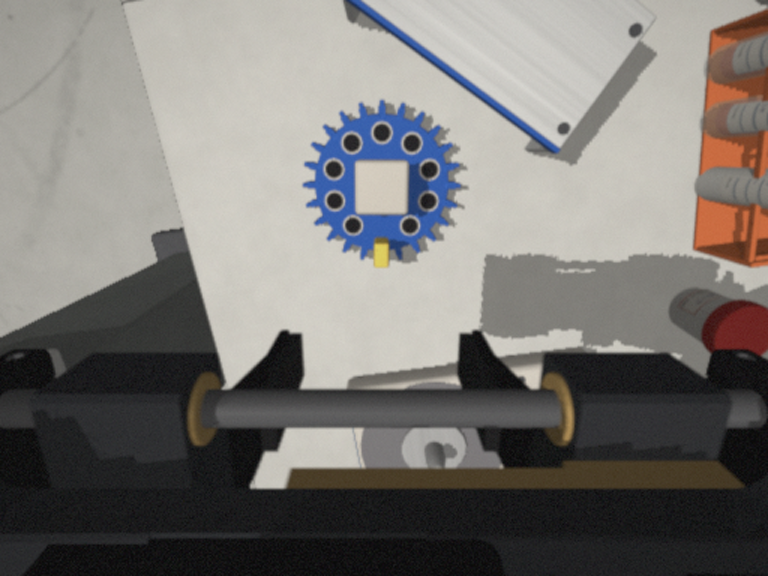

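The carousel lies fully in front of the bay, released, with its hub at (381,187), its tab at (381,253), and the drive's spindle at (435,455). Next I'll look straight down on the drive.

Call:
step_arm --motion '[{"grip": 0.85, "tx": -7, "ty": 3, "tz": -1, "ax": 0, "ay": 0, "az": 0}, {"grip": 0.85, "tx": -7, "ty": 3, "tz": -1, "ax": 0, "ay": 0, "az": 0}, {"grip": 0.85, "tx": -7, "ty": 3, "tz": -1, "ax": 0, "ay": 0, "az": 0}, {"grip": 0.85, "tx": -7, "ty": 3, "tz": -1, "ax": 0, "ay": 0, "az": 0}, {"grip": 0.85, "tx": -7, "ty": 3, "tz": -1, "ax": 0, "ay": 0, "az": 0}, {"grip": 0.85, "tx": -7, "ty": 3, "tz": -1, "ax": 0, "ay": 0, "az": 0}, {"grip": 0.85, "tx": -7, "ty": 3, "tz": -1, "ax": 0, "ay": 0, "az": 0}]'

```text
time_s: 8.45
tcp_pos: [0.5488, 0.0001, 0.2303]
ee_rot: [-0.0, 0.755, 0.656, -0.0]
contact_force: [0.2, 0.6, -1.3]
gripper_width: 0.0738
gripper_force: 0.0
```

Run:
```python
from look import *
from fit import *
C,im=look('w4',['drive','pinion'])
cv2.imwrite("pics/w4.png",cv2.resize(im[:288,110:430,::-1],(800,720),interpolation=cv2.INTER_CUBIC)[:600])
```

```text
8.45 [5.488e-01 1.000e-04 2.303e-01] [-5.000e-04  7.546e-01  6.562e-01 -4.000e-04] 0.04 F [ 0.2  0.6 -1.3]
drive 0.81 [253. 135. 193. 136.] [0.554 0.041 0.03 ]
pinion 0.62 [288. 134.  50.  43.] [0.597 0.037 0.03 ]
```

```bash
cat >> fit.py <<'E'
def brass(rc):
    h=cv2.cvtColor(rc,cv2.COLOR_RGB2HSV); return ((h[...,0]>10)&(h[...,0]<30)&(h[...,1]>90)).astype(np.uint8)
E
python3 - <<'E'
from fit import *
im=np.load('w4.npy');C=pickle.load(open('w4.pkl','rb'))
c0=np.array([.565,.04]);half=.1;s=.0005
A=rectify(im,C,.046,c0);B=rectify(im,C,.034,c0)
m=brass(A);n,l,st,ce=cv2.connectedComponentsWithStats(m)
for i in range(1,n):
    if st[i,4]>200: print(st[i],ce[i],ce[i]*s+c0-half)
g=cv2.cvtColor(B,cv2.COLOR_RGB2GRAY)
hc=cv2.HoughCircles(cv2.medianBlur(g,5),cv2.HOUGH_GRADIENT,1,40,param1=60,param2=20,minRadius=50,maxRadius=70)
print(None if hc is None else [(h[:2]*s+c0-half,h[2]*s) for h in hc[0][:5]])
for k in range(0,400,50):
    pass
for X in (A,B):
    for t in range(0,400,100): X[t,::4]=255;X[::4,t]=255
cv2.imwrite('pics/comp.png',np.hstack([A,B])[:,:,::-1])
E
```

```text
[ 207  139  116  113 6263] [263.88871148 195.07983395] [0.59694436 0.03753992]
[356 153  26  26 507] [368.32741617 165.72189349] [0.64916371 0.02286095]
[(array([0.51225   , 0.03625001]), np.float32(0.029350001)), (array([0.59625001, 0.03725001]), np.float32(0.0319))]
```

View pics/comp.png

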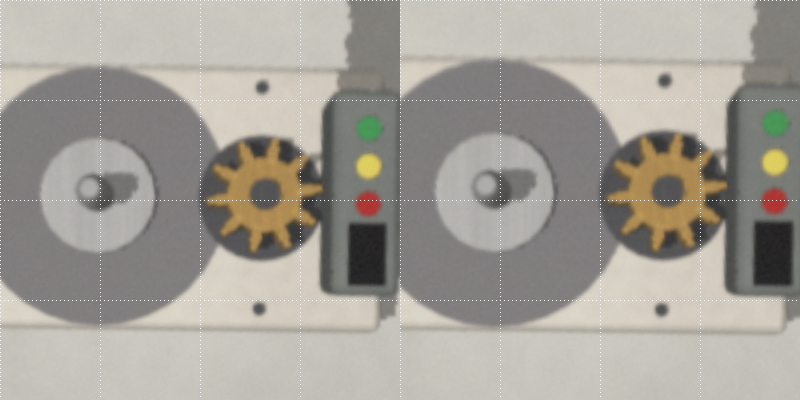

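The composite, at 0.5 mm per pixel, shows the shoulder centred near (97,195), the spindle, and the pinion at (264,195) with all its teeth clear. The base is almost square to the world axes. I'll take a second, offset view to cross-check.

Call:
step_arm --motion '[{"grip": 0.85, "tx": -0.5, "ty": -2, "tz": 0, "ax": 0, "ay": 0, "az": 0}, {"grip": 0.85, "tx": -0.5, "ty": -2, "tz": 0, "ax": 0, "ay": 0, "az": 0}, {"grip": 0.85, "tx": -0.5, "ty": -2, "tz": 0, "ax": 0, "ay": 0, "az": 0}, {"grip": 0.85, "tx": -0.5, "ty": -2, "tz": 0, "ax": 0, "ay": 0, "az": 0}]'

```text
time_s: 9.0
tcp_pos: [0.4881, -0.0048, 0.2313]
ee_rot: [0.0, 0.753, 0.658, 0.001]
contact_force: [-0.0, 0.2, -0.9]
gripper_width: 0.0742
gripper_force: 0.0
```

```bash
cat > pin.py <<'E'
from fit import *
def hub(im,C,p,half=.05):
    # bright low-saturation square on blue at z=.044
    c0=np.array(p);A=rectify(im,C,.044,c0,half)
    h=cv2.cvtColor(A,cv2.COLOR_RGB2HSV);m=((h[...,2]>150)&(h[...,1]<80)).astype(np.uint8)
    n,l,st,ce=cv2.connectedComponentsWithStats(m);k=l[100,100]
    if k==0:return None
    (x,y),(w,hh),a=cv2.minAreaRect(np.argwhere(l==k)[:,::-1].astype(np.float32))
    return np.array([x,y])*.0005+c0-half,w*.0005,hh*.0005,a
def pinion(im,C,c0=np.array([.565,.04])):
    half=.1;s=.0005;A=rectify(im,C,.046,c0);m=brass(A);yy,xx=np.mgrid[:400,:400]
    def cost(p):
        g=(gear(p[0],p[1],p[2],10,.029,.0205)-(c0-half))/s;k=np.zeros((400,400),np.uint8)
        cv2.fillPoly(k,[np.round(g*16).astype(np.int32)],1,shift=4)
        rr=np.hypot(xx*s+c0[0]-half-p[0],yy*s+c0[1]-half-p[1]);w=(rr>.012)&(rr<.033)
        return (m!=k)[w].mean()
    best=None
    for th in np.radians(np.arange(-18,18,6)):
        x0=np.array([.597,.0375,th]);sx=np.vstack([x0,x0+[.003,0,0],x0+[0,.003,0],x0+[0,0,.08]])
        q=minimize(cost,x0,method='Nelder-Mead',options=dict(initial_simplex=sx,xatol=1e-5,fatol=1e-6))
        if best is None or q.fun<best.fun: best=q
    B=rectify(im,C,.034,c0);g=cv2.medianBlur(cv2.cvtColor(B,cv2.COLOR_RGB2GRAY),5)
    hc=cv2.HoughCircles(g,cv2.HOUGH_GRADIENT,1,40,param1=60,param2=20,minRadius=56,maxRadius=62)
    sp=[h[:2]*s+c0-half for h in hc[0][:3]] if hc is not None else None
    T=rectify(im,C,.062,c0)
    return best.x,best.fun,sp
E
python3 - <<'E'
from look import *
from pin import *
look('w5',['pinion'],view=False)
for t in('w4','w5'):
    im=np.load(t+'.npy');C=pickle.load(open(t+'.pkl','rb'))
    x,f,sp=pinion(im,C);print(t,x,np.degrees(x[2])%36,f,sp)
    # spindle tip: bright blob near (0.511,.036) in z=.062 plane
    T=rectify(im,C,.062,np.array([.512,.036]),.02);g=cv2.GaussianBlur(cv2.cvtColor(T,cv2.COLOR_RGB2GRAY),(3,3),0)
    h=cv2.HoughCircles(g,cv2.HOUGH_GRADIENT,1,10,param1=60,param2=8,minRadius=7,maxRadius=12)
    print('tip',None if h is None else [(q[:2]*.0005+[.492,.016],q[2]*.5) for q in h[0][:3]])
im=np.load('w3.npy');C=pickle.load(open('w3.pkl','rb'))
print(hub(im,C,(.495,.278)))
# pinion triangulation (plane-independent) from rect projections
xs=[];C4,C5=[pickle.load(open(t+'.pkl','rb')) for t in('w4','w5')]
p4,p5=[pinion(np.load(t+'.npy'),c)[0] for t,c in(('w4',C4),('w5',C5))]
print('pin tri',tri([(C4,proj(C4,[*p4[:2],.046])[0]),(C5,proj(C5,[*p5[:2],.046])[0])]))
E
```

```text
9.0 [ 0.4881 -0.0048  0.2313] [2.000e-04 7.532e-01 6.578e-01 8.000e-04] 0.02 F [-0.   0.2 -0.9]
pinion 0.71 [337. 124.  49.  49.] [0.599 0.036 0.03 ]
w4 [ 0.59673099  0.0372275  -0.11495095] 29.41379593659161 0.0729429581019687 [array([0.51225, 0.03575]), array([0.59475001, 0.03775001])]
tip [(array([0.51075, 0.03475]), np.float32(5.15))]
w5 [ 0.59573973  0.03724177 -0.11666696] 29.315475361822973 0.04760703170998402 [array([0.51175, 0.03575]), array([0.59425   , 0.03775001])]
tip [(array([0.51175, 0.03525]), np.float32(4.7)), (array([0.52425, 0.03275]), np.float32(5.7)), (array([0.50925, 0.03975]), np.float32(5.7))]
(array([0.495515, 0.276855]), 0.03903229904174805, 0.038678741455078124, 81.8698959350586)
pin tri [0.59733191 0.03658607 0.04036527]
```

Both views agree on the key values:

| Item | Value |
|---|---|
| Spindle | (0.5115, 0.0357) |
| Pinion phase | −6.6° |
| Drive yaw | about 1° |
| Mesh heading for the carousel | 86.7° (currently 81.9°) |
| Hub centre | (0.4955, 0.2769) |

Next I'll move above the hub.

Call:
step_arm --motion '[{"grip": 0.85, "tx": 9.34, "ty": -1.02, "tz": 0, "ax": 0, "ay": 0, "az": 0.08}, {"grip": 0.85, "tx": 9.34, "ty": -1.02, "tz": 0, "ax": 0, "ay": 0, "az": 0.08}, {"grip": 0.85, "tx": 9.34, "ty": -1.02, "tz": 0, "ax": 0, "ay": 0, "az": 0.08}, {"grip": 0.85, "tx": 9.34, "ty": -1.02, "tz": 0, "ax": 0, "ay": 0, "az": 0.08}, {"grip": 0.85, "tx": 9.34, "ty": -1.02, "tz": 0, "ax": 0, "ay": 0, "az": 0.08}, {"grip": 0.85, "tx": 9.34, "ty": -1.02, "tz": 0, "ax": 0, "ay": 0, "az": 0.08}, {"grip": 0.85, "tx": 9.34, "ty": -1.02, "tz": 2, "ax": 0, "ay": 0, "az": 0.08}, {"grip": 0.85, "tx": 9.34, "ty": -1.02, "tz": 3.4, "ax": 0, "ay": 0, "az": 0.08}, {"grip": 0.85, "tx": 9.34, "ty": -1.02, "tz": 4, "ax": 0, "ay": 0, "az": 0.08}, {"grip": 0.85, "tx": 9.34, "ty": -1.02, "tz": 4, "ax": 0, "ay": 0, "az": 0.08}, {"grip": 0.85, "tx": 9.34, "ty": -1.02, "tz": 4, "ax": 0, "ay": 0, "az": 0.08}]'

```text
time_s: 10.2
tcp_pos: [0.4965, 0.2762, 0.1114]
ee_rot: [0.0, 0.756, 0.654, 0.0]
contact_force: [0.4, 0.1, 0.8]
gripper_width: 0.0739
gripper_force: 0.0
```

Run:
```python
from look import *
from pin import *
C,im=look('w6',['hub_top'],view=False)
h=hub(im,C,(.4955,.2769));print(h)
C3=pickle.load(open('w3.pkl','rb'));h3=hub(np.load('w3.npy'),C3,(.495,.278))
print('tri',tri([(C,proj(C,[*h[0],.044])[0]),(C3,proj(C3,[*h3[0],.044])[0])]))
s=r.read_state();T=rot(s['ee_rot']).as_matrix();print('yaw',np.degrees(np.arctan2(T[1,0],T[0,0])),T.T@(np.array([*h[0],.018])-s['tcp_pos'])/.03)
```

```text
10.2 [0.4965 0.2762 0.1114] [2.000e-04 7.562e-01 6.543e-01 2.000e-04] 0.032 F [0.4 0.1 0.8]
hub_top 0.73 [255. 192. 132. 138.] [0.498 0.279 0.03 ]
(array([0.49086195, 0.2747292 ]), 0.05452313613891602, 0.03689566802978516, 67.7509765625)
tri [0.49363249 0.27807461 0.05469892]
yaw 81.72882509423722 [-0.10188154 -0.21445359  3.16797418]
```

Run:
```python
from pin import *
C=pickle.load(open('w6.pkl','rb'));im=np.load('w6.npy');c0=np.array([.4955,.2769])
A=rectify(im,C,.044,c0,.04,.001);h=cv2.cvtColor(A,cv2.COLOR_RGB2HSV)
for y in range(0,80,4): print(y,''.join('#' if v>150 and s<80 else ('b' if s>=80 and 95<hh<135 else ('y' if s>=80 else '.')) for hh,s,v in h[y]))
C3=pickle.load(open('w3.pkl','rb'))
```

```text
0 ####################bbb#######yyyyyyyyyyyy.....bbbb..........bbbb...............
4 #####################bbbbb.....yyyyyyyyyyybbbbbbbbbbbbb....bbbbb................
8 ########bbbbb#####.##bbbbbbbbbb.yyyyyyyyyy.bbbbbbbbbbbbbbbbbbbbbb......bbbbbb...
12 ##########bbbbbbbbbbbbbbbbbbbbbbb.......bbbbbbbbbbbbbbb#........bbbbbbbbbbb.....
16 ##########bbbbbbbbbbbbbbbbbbbbbbbbbbbbbbbbbbbbbbbbbb#..............bbbbbbbbb....
20 bbbbbbbbbbbb#...........#bbbbbbbbbbbbbbbbbbbbbbbbbb................bbbbbbbbbbbbb
24 ##bbbbbbbbb#............##############..........................bbbbbbbbbbbbbbbb
28 #bbbbbbbbbbb##.......##################.....................bbbbbbbbbb..........
32 bbbbbbbbbbbbbbbbbbbb###################......................bbbbbb.............
36 bbbbbb#####bbbbbbbbbb###################.....................bbbbbb.............
40 b#............#bbbbbbb###################.##..................bbbbbbbb.........b
44 b#............##bbbbbb########################................bbbbbbbbbbbbbbbbbb
48 bb###.......#.bbbbbbbbb#########################...............bbbbbbbbbbbb.....
52 bbbbbbbbbbbbbbbbbbbbbbb.#######################............##..bbbbbbbb.........
56 bbbbbbbbbbbbbbbbbbbbbbbb######################################..bbbbbb..........
60 bbbbb#.........##bbbbbbbb#################.....................bbbbbbbb.##......
64 bbbb#............##bbbbbbb.................................bbbbbbbbbbbbbbbbbbbbb
68 bbbb##..........##bbbbbbbbbbbbbbbbbbbbbbbbbbbbbbbbbbbbbbbbbbbbb####.###bbbbbbbbb
72 bbbbbbbbb####bbbbbbbbbbbbbbbbbbbbbbbbbbbbbbbbbbbbbbbbbbbbbbb##...........##bbbbb
76 ####bbbbbbbbbbbbbbbb#..........##bbbbbbbbbbbbbbbbbbbbbbbbbbb##............#bbbbb
```

The gripper's shadow spoiled the hub segmentation in this view. The earlier hub view and the tab geometry agree on (0.4956, 0.278), so I'll use that. Now I'll descend and grip the hub.

Call:
step_arm --motion '[{"grip": 0.85, "tx": 0.06, "ty": -0.03, "tz": 1, "ax": 0, "ay": 0, "az": 0}, {"grip": 0.85, "tx": 0.06, "ty": -0.03, "tz": 2, "ax": 0, "ay": 0, "az": 0}, {"grip": 0.85, "tx": 0.06, "ty": -0.03, "tz": 2.7, "ax": 0, "ay": 0, "az": 0}, {"grip": 0.85, "tx": 0.06, "ty": -0.03, "tz": 2.98, "ax": 0, "ay": 0, "az": 0}, {"grip": 0.85, "tx": 0.06, "ty": -0.03, "tz": 2.98, "ax": 0, "ay": 0, "az": 0}, {"grip": 0.5, "tx": 0.06, "ty": -0.03, "tz": 2.98, "ax": 0, "ay": 0, "az": 0}, {"grip": 0.3, "tx": 0.06, "ty": -0.03, "tz": 2.98, "ax": 0, "ay": 0, "az": 0}, {"grip": 0.3, "tx": 0.06, "ty": -0.03, "tz": 2.98, "ax": 0, "ay": 0, "az": 0}, {"grip": 0.3, "tx": 0.06, "ty": -0.03, "tz": 2.98, "ax": 0, "ay": 0, "az": 0}, {"grip": 0.3, "tx": 0.06, "ty": -0.03, "tz": 2.98, "ax": 0, "ay": 0, "az": 0}]' --squeeze 25

```text
time_s: 11.3
tcp_pos: [0.4957, 0.2777, 0.0221]
ee_rot: [0.0, 0.756, 0.654, 0.001]
contact_force: [1.9, 0.4, -0.1]
gripper_width: 0.0419
gripper_force: 0.9
```

Call:
step_arm --motion '[{"grip": 0.3, "tx": 0, "ty": 0, "tz": 0, "ax": 0, "ay": 0, "az": 0}, {"grip": 0.3, "tx": 0, "ty": 0, "tz": 0, "ax": 0, "ay": 0, "az": 0}, {"grip": 0.3, "tx": 0, "ty": 0, "tz": -0.4, "ax": 0, "ay": 0, "az": 0}, {"grip": 0.3, "tx": 0, "ty": 0, "tz": -1.2, "ax": 0, "ay": 0, "az": 0}, {"grip": 0.3, "tx": 0, "ty": 0, "tz": -2.2, "ax": 0, "ay": 0, "az": 0}, {"grip": 0.3, "tx": 0, "ty": 0, "tz": -3, "ax": 0, "ay": 0, "az": -0.5}, {"grip": 0.3, "tx": 0, "ty": 0, "tz": -3.2, "ax": 0, "ay": 0, "az": -1}, {"grip": 0.3, "tx": 0, "ty": 0, "tz": -3.2, "ax": 0, "ay": 0, "az": -1}, {"grip": 0.3, "tx": 0, "ty": 0, "tz": -3.2, "ax": 0, "ay": 0, "az": -1}, {"grip": 0.3, "tx": 0, "ty": 0, "tz": -3.2, "ax": 0, "ay": 0, "az": -1}]' --squeeze 30

```text
time_s: 12.3
tcp_pos: [0.494, 0.277, 0.1163]
ee_rot: [-0.0, 0.727, 0.686, -0.001]
contact_force: [0.5, -0.2, -3.8]
gripper_width: 0.0394
gripper_force: 30.0
```

Run:
```python
from look import *
from pin import *
C,im=look('w7',[],view=False)
s=r.read_state();T=rot(s['ee_rot']).as_matrix();print('yaw',np.degrees(np.arctan2(T[1,0],T[0,0])),T.T@(np.array([.5115,.0357,s['tcp_pos'][2]])-s['tcp_pos'])/.03,s['gripper_width'])
# teeth fit at the carousel's top plane: underside = tcp z - .0221
z=s['tcp_pos'][2]-.0221+.014;c0=s['tcp_pos'][:2]
rc=rectify(im,C,z,c0)
yy,xx=np.mgrid[:400,:400]
b=fitgear(rc,c0,.1,(yy>210),[*c0,np.radians(86.7)]);print(b.x,np.degrees(b.x[2]),b.fun)
h=cv2.cvtColor(rc,cv2.COLOR_RGB2HSV);A=rc[::8,::4]
hs=h[::10,::5]
for row in hs: print(''.join('b' if 95<a<135 and q>80 else ('y' if q>80 and 15<a<35 else '.') for a,q,v in row))
```

```text
12.3 [0.494  0.277  0.1163] [-2.000e-04  7.272e-01  6.864e-01 -1.300e-03] 0.005 F [ 0.5 -0.2 -3.8]
yaw 86.70362667693695 [-7.99885178  1.04098736  0.01044638] 0.03979409972297971
[0.49338136 0.27777838 1.52505367] 87.3791385394099 0.11457027441147792
................................................................................
................................................................................
................................................................................
................................................................................
...............................................................yyyyyyyyyyyyyyyyy
.........................yyyyyyyyyyyyyyyyyyyyyyyyyyyyyyyyyyyyyyyyyyyyyyyyyyyyyyy
......yyyyyyyyyyyyyyyyyyyyyyyyyyyyyyyyyyyyyyyyyyyyyyyyyyyyyyyyyyyyyyyyyyyyyyyyyy
.......yyyyyyyyyyyyyyyyyyyyyyyyyyyyyyyyyy....................yyyyyyyyyyyy.......
........y.......................b...yyyyy....b..................................
................................bb..yyyyy...bb...............y..................
...........................b....bbbb.yy
[... 1690 characters left out ...]
bbb....bb...bb....bb.................bb.............
...................................b.....b.....b...............bb...............
............................................................bb..................
..........................................................bb....................
........................................................bb......................
.....................................................bb.........................
...................................................bb...........................
.................................................bb.............................
...............................................b................................
```

The carousel hangs centred under the TCP: the fit gives (0.4934, 0.2778) against a TCP at (0.494, 0.277), at 86.7–87.4°. Next I'll carry it over the spindle.

Call:
step_arm --motion '[{"grip": 0.3, "tx": -0.6, "ty": 0.08, "tz": 0, "ax": 0, "ay": 0, "az": 0}, {"grip": 0.3, "tx": -1.7, "ty": 0.22, "tz": 0, "ax": 0, "ay": 0, "az": 0}, {"grip": 0.3, "tx": -2.9, "ty": 0.38, "tz": 0, "ax": 0, "ay": 0, "az": 0}, {"grip": 0.3, "tx": -4.1, "ty": 0.53, "tz": 0, "ax": 0, "ay": 0, "az": 0}, {"grip": 0.3, "tx": -5.3, "ty": 0.69, "tz": 0, "ax": 0, "ay": 0, "az": 0}, {"grip": 0.3, "tx": -6.4, "ty": 0.83, "tz": 0, "ax": 0, "ay": 0, "az": 0}, {"grip": 0.3, "tx": -7.3, "ty": 0.95, "tz": 0, "ax": 0, "ay": 0, "az": 0}, {"grip": 0.3, "tx": -7.85, "ty": 1.02, "tz": 0, "ax": 0, "ay": 0, "az": 0}, {"grip": 0.3, "tx": -8, "ty": 1.04, "tz": 0, "ax": 0, "ay": 0, "az": 0}, {"grip": 0.3, "tx": -8, "ty": 1.04, "tz": 0, "ax": 0, "ay": 0, "az": 0}, {"grip": 0.3, "tx": -8, "ty": 1.04, "tz": 0, "ax": 0, "ay": 0, "az": 0}]'

```text
time_s: 13.45
tcp_pos: [0.5122, 0.0373, 0.1174]
ee_rot: [-0.0, 0.727, 0.687, 0.0]
contact_force: [0.7, 0.2, -2.9]
gripper_width: 0.0397
gripper_force: 30.0
```

Run:
```python
from look import *
from pin import *
C,im=look('w8',[],view=False)
s=r.read_state();T=rot(s['ee_rot']).as_matrix();print('yaw',np.degrees(np.arctan2(T[1,0],T[0,0])),T.T@(np.array([.5115,.0357,s['tcp_pos'][2]])-s['tcp_pos'])/.03)
z=s['tcp_pos'][2]-.0221+.014;c0=s['tcp_pos'][:2];yy,xx=np.mgrid[:400,:400]
rc=rectify(im,C,z,c0);b=fitgear(rc,c0,.1,(yy>210),[*c0,np.radians(86.7)]);print(b.x,np.degrees(b.x[2]),b.fun)
print(s['contact_force'],s['wrist_torque'])
```

```text
13.45 [0.5122 0.0373 0.1174] [-4.000e-04  7.266e-01  6.870e-01  0.000e+00] 0.01 F [ 0.7  0.2 -2.9]
yaw 86.83939543787042 [-6.41134271e-02 -2.31770470e-02 -2.33244814e-05]
[0.51201833 0.03863603 1.52168005] 87.18584471584276 0.10384295227524973
[ 0.09593653  0.85444399 -3.38953492] [-0.03730955  0.01740992 -0.00377572]
```

Call:
step_arm --motion '[{"grip": 0.3, "tx": -0.07, "ty": -0.02, "tz": 0.3, "ax": 0, "ay": 0, "az": 0}, {"grip": 0.3, "tx": -0.07, "ty": -0.02, "tz": 0.6, "ax": 0, "ay": 0, "az": 0}, {"grip": 0.3, "tx": -0.07, "ty": -0.02, "tz": 0.9, "ax": 0, "ay": 0, "az": 0}, {"grip": 0.3, "tx": -0.07, "ty": -0.02, "tz": 1.05, "ax": 0, "ay": 0, "az": 0}, {"grip": 0.3, "tx": -0.07, "ty": -0.02, "tz": 1.2, "ax": 0, "ay": 0, "az": 0}, {"grip": 0.3, "tx": -0.07, "ty": -0.02, "tz": 1.3, "ax": 0, "ay": 0, "az": 0}, {"grip": 0.3, "tx": -0.07, "ty": -0.02, "tz": 1.3, "ax": 0, "ay": 0, "az": 0}]'

```text
time_s: 14.2
tcp_pos: [0.5116, 0.0341, 0.0782]
ee_rot: [-0.0, 0.727, 0.687, -0.0]
contact_force: [-0.5, 0.7, -4.1]
gripper_width: 0.0398
gripper_force: 30.0
```

Call:
step_arm --motion '[{"grip": 0.3, "tx": 0, "ty": 0, "tz": 0.07, "ax": 0, "ay": 0, "az": 0}, {"grip": 0.3, "tx": 0, "ty": 0, "tz": 0.14, "ax": 0, "ay": 0, "az": 0}, {"grip": 0.3, "tx": 0, "ty": 0, "tz": 0.2, "ax": 0, "ay": 0, "az": 0}, {"grip": 0.3, "tx": 0, "ty": 0, "tz": 0.2, "ax": 0, "ay": 0, "az": 0}]'

```text
time_s: 14.6
tcp_pos: [0.5121, 0.0344, 0.0726]
ee_rot: [0.0, 0.727, 0.687, 0.0]
contact_force: [-0.5, 1.3, -3.6]
gripper_width: 0.0401
gripper_force: 30.0
```

No contact so far, with the underside at about 50 mm. I'll continue slowly to tooth height.

Call:
step_arm --motion '[{"grip": 0.3, "tx": 0, "ty": 0, "tz": 0.05, "ax": 0, "ay": 0, "az": 0}, {"grip": 0.3, "tx": 0, "ty": 0, "tz": 0.1, "ax": 0, "ay": 0, "az": 0}, {"grip": 0.3, "tx": 0, "ty": 0, "tz": 0.15, "ax": 0, "ay": 0, "az": 0}, {"grip": 0.3, "tx": 0, "ty": 0, "tz": 0.2, "ax": 0, "ay": 0, "az": 0}, {"grip": 0.3, "tx": 0, "ty": 0, "tz": 0.2, "ax": 0, "ay": 0, "az": 0}]'

```text
time_s: 15.1
tcp_pos: [0.5122, 0.0347, 0.0666]
ee_rot: [0.0, 0.727, 0.687, 0.001]
contact_force: [1.9, 2.5, -3.4]
gripper_width: 0.0396
gripper_force: 30.0
```

Call:
step_arm --motion '[{"grip": 0.3, "tx": 0.02, "ty": 0.01, "tz": 0.04, "ax": 0, "ay": 0, "az": 0}, {"grip": 0.3, "tx": 0.03, "ty": 0.02, "tz": 0.08, "ax": 0, "ay": 0, "az": 0}, {"grip": 0.3, "tx": 0.03, "ty": 0.02, "tz": 0.12, "ax": 0, "ay": 0, "az": 0}, {"grip": 0.3, "tx": 0.03, "ty": 0.02, "tz": 0.12, "ax": 0, "ay": 0, "az": 0}]'

```text
time_s: 15.5
tcp_pos: [0.5122, 0.0348, 0.0626]
ee_rot: [-0.0, 0.727, 0.687, -0.0]
contact_force: [1.4, 2.3, -3.6]
gripper_width: 0.0399
gripper_force: 30.0
```

The underside is at about 40.5 mm, below the pinion's tooth tops, and the forces are low, so the teeth are meshing. I'll go on down to the shoulder.

Call:
step_arm --motion '[{"grip": 0.3, "tx": 0.02, "ty": 0, "tz": 0.04, "ax": 0, "ay": 0, "az": 0}, {"grip": 0.3, "tx": 0.02, "ty": 0, "tz": 0.08, "ax": 0, "ay": 0, "az": 0}, {"grip": 0.3, "tx": 0.02, "ty": 0, "tz": 0.12, "ax": 0, "ay": 0, "az": 0}, {"grip": 0.3, "tx": 0.02, "ty": 0, "tz": 0.16, "ax": 0, "ay": 0, "az": 0}, {"grip": 0.3, "tx": 0.02, "ty": 0, "tz": 0.16, "ax": 0, "ay": 0, "az": 0}]'

```text
time_s: 16.0
tcp_pos: [0.5121, 0.0353, 0.0578]
ee_rot: [-0.0, 0.727, 0.687, -0.0]
contact_force: [-0.1, -0.4, -3.2]
gripper_width: 0.0397
gripper_force: 30.0
```

Call:
step_arm --motion '[{"grip": 0.3, "tx": 0, "ty": 0, "tz": 0.02, "ax": 0, "ay": 0, "az": 0.1}, {"grip": 0.3, "tx": 0, "ty": 0, "tz": 0.04, "ax": 0, "ay": 0, "az": 0.15}, {"grip": 0.3, "tx": 0, "ty": 0, "tz": 0.055, "ax": 0, "ay": 0, "az": 0}, {"grip": 0.3, "tx": 0, "ty": 0, "tz": 0.07, "ax": 0, "ay": 0, "az": -0.15}, {"grip": 0.3, "tx": 0, "ty": 0, "tz": 0.08, "ax": 0, "ay": 0, "az": 0}, {"grip": 0.3, "tx": 0, "ty": 0, "tz": 0.08, "ax": 0, "ay": 0, "az": 0}]'

```text
time_s: 16.6
tcp_pos: [0.5127, 0.0358, 0.0561]
ee_rot: [-0.0, 0.727, 0.687, 0.0]
contact_force: [-0.4, 0.9, -1.1]
gripper_width: 0.0397
gripper_force: 30.0
```

The vertical load is coming off at 34 mm, so it's on the shoulder. I'll settle it slightly, release and retreat straight up.

Call:
step_arm --motion '[{"grip": 0.3, "tx": 0, "ty": 0, "tz": 0.02, "ax": 0, "ay": 0, "az": 0}, {"grip": 0.3, "tx": 0, "ty": 0, "tz": 0.02, "ax": 0, "ay": 0, "az": 0}, {"grip": 0.5, "tx": 0, "ty": 0, "tz": 0, "ax": 0, "ay": 0, "az": 0}, {"grip": 0.75, "tx": 0, "ty": 0, "tz": 0, "ax": 0, "ay": 0, "az": 0}, {"grip": 0.75, "tx": 0, "ty": 0, "tz": 0, "ax": 0, "ay": 0, "az": 0}, {"grip": 0.75, "tx": 0, "ty": 0, "tz": 0, "ax": 0, "ay": 0, "az": 0}, {"grip": 0.75, "tx": 0, "ty": 0, "tz": -0.5, "ax": 0, "ay": 0, "az": 0}, {"grip": 0.75, "tx": 0, "ty": 0, "tz": -1.5, "ax": 0, "ay": 0, "az": 0}, {"grip": 0.75, "tx": 0, "ty": 0, "tz": -3, "ax": 0, "ay": 0, "az": 0}, {"grip": 0.75, "tx": 0, "ty": 0, "tz": -4.5, "ax": 0, "ay": 0, "az": 0}, {"grip": 0.75, "tx": -1.2, "ty": 0, "tz": -5.8, "ax": 0, "ay": 0, "az": 0}, {"grip": 0.75, "tx": -1.2, "ty": 0, "tz": -5.8, "ax": 0, "ay": 0, "az": 0}]'

```text
time_s: 17.8
tcp_pos: [0.5134, -0.0049, 0.2355]
ee_rot: [0.003, 0.729, 0.685, 0.004]
contact_force: [0.5, -0.8, 0.3]
gripper_width: 0.0652
gripper_force: 0.0
```

Run:
```python
from look import *
from pin import *
C,im=look('w9',['hub_top','bay','cup'],view=False)
s=r.read_state();print(s['gripper_width'])
c0=np.array([.5115,.036])
for z in (.048,.060):
    rc=rectify(im,C,z,c0);b=fitgear(rc,c0,.1,np.ones((400,400),bool),[*c0,np.radians(86.7)]);print(z,b.x,np.degrees(b.x[2]),b.fun)
print(hub(im,C,(.5115,.036)))
n=0
A=rectify(im,C,.048,np.array([.55,.037]),.1,.001);h=cv2.cvtColor(A,cv2.COLOR_RGB2HSV)
for y in range(20,180,4): print(''.join('b' if 95<a<135 and q>80 else ('y' if q>90 and 10<a<35 else '.') for a,q,v in h[y,::2]))
```

```text
17.8 [ 0.5134 -0.0049  0.2355] [0.0035 0.7289 0.6846 0.0036] 0.051 F [ 0.5 -0.8  0.3]
hub_top 0.96 [248. 139. 102. 110.] [0.511 0.031 0.03 ]
cup 0.82 [460.  38.  75.  56.] [0.767 0.133 0.03 ]
0.0653209602052878
0.048 [0.51147137 0.03547384 1.51077891] 86.56125541422459 0.12979125875286232
0.06 [0.51124247 0.03623743 1.52434305] 87.33842305925715 0.21664289741633777
(array([0.5108356 , 0.02386965]), 0.05991434860229492, 0.06431201171875, 86.42366790771484)
....................................................................................................
....................................................................................................
....................................................................................................
..........................yyyyyy....................................................................
..........................yyyyyy....................................................................
.....................b....yyyyyyy...bb..............................................................
.....................bbb..yyyyyyy.
[... 2699 characters left out ...]
...........bbb....bbbbbbbbbbbb..bbbb..........................................................
........................bbb....bbb.....bbb..........................................................
........................bb......bb..................................................................
....................................................................................................
....................................................................................................
....................................................................................................
....................................................................................................
```

The carousel fits the home plane (z = 0.048) at (0.5115, 0.0355), and its teeth sit between the brass ones. The gripper is clear, so I'll hand the job in.

```bash
python3 -c "
from workcell import r
print(r.close_job())"
```

```text
the job is handed in; nothing more can be done
None
```

The carousel was drawn out of the bay by its tab, released on the bench, then taken by its hub and lowered onto the spindle. By the last wrist view it is fully home, meshed with the pinion and released, and the job was handed in at about 18 s of the 64 s allowed.

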